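# Set out breakfast from the roll-top bread bin

## Robot

A 6-joint arm with a two-finger parallel gripper is mounted at the origin on the work surface. World frame = base frame: x ahead of the robot, y to its left, z up, the work surface at z = 0. Lengths are in m, angles in degrees, forces in N, time in s.
With the tool pointing down it reaches from about 0.4 to 0.825 m from the base axis. Payload 7 kg.
Tool frame: the origin (TCP) lies midway between the tips of the shut fingers; the grasp point (between the pads) lies 19 mm behind it; z points along the fingers, y is the line along which they close (so a half turn about z gives the same grasp; the last joint's range is limited). The gripper opens to 88 mm and grips with 3 to 60 N. Pads are 19 mm wide; open, the fingers measure 130 mm over their backs; the gripper's body (78 mm by 193 mm) begins 47 mm behind the grasp point.
Start: joints at [86.752, 20.546, 0.682, 0, -70.136, -16.507], TCP at [0.228, 0.635, 0.227] pointing down, gripper open.
Joint ranges: [-176.03, 176.03], [-82.01, 121.73], [-58.28, 71.71], [-173.87, 95.51], [-174.79, -0.11], [-173.66, 173.66]. Speed limits (degrees/s): [136.94, 136.94, 172.46, 180, 180, 180].

## Interface

Orientations are given as a 3x3 rotation matrix whose columns are the frame's x, y, z axes.
In Python, from rig import robot gives the robot as it stands. Calls block until the motion is done:
- robot.goto(position, orientation): joint-space move of the TCP to a pose.
- robot.servo_line(position, ori=None, speed=0.15): straight line of the TCP; ori=None keeps the orientation; speed is the mean speed in m/s.
- robot.movej(angles): joint-space move.
- robot.move_gripper(opening): opening from 0.0 (shut) to 1.0 (fully open); the grip force is fixed at half the most; returns when the fingers have stopped.
- robot.dwell(seconds).
- robot.ik(position, orientation): joint angles nearest the present ones, or None.
- robot.grab_frame(name): name is "scene" or "top"; returns (picture, depth): 400x640x3 uint8, red, green, blue; 400x640 float32, m along the optical axis (not along the pixel's ray), 0 where there is no reading.
- robot.camera_info(name): a dict with "vfov" (degrees; the focal length in pixels is half the picture's height over the tangent of half this angle, whatever the lens; pixels are square), "cx", "cy" (the principal point, pixels), "k1" (the pictures are not rectified: a ray, as slopes to the right and down, at radius r is drawn at 1 + k1 r^2 times it, then the intrinsics apply), "view" (4x4, takes a point from world to camera coordinates). Camera axes: x right, y down, z forward; pixel columns grow to the right and rows downward; lengths in m; the calibration is good to about 2 mm. A picture is of the moment at which its call begins. camera_info takes no time and is no camera call.
A pose or a line that the arm cannot do raises robot.Unreachable and nothing moves.
- robot.job_done(): hands the job in; it is judged then, once.
Readings, each from a call of its own:
- robot.read_t(): time.
- robot.read_qpos(): joint angles.
- robot.read_qvel(): joint speeds.
- robot.read_effort(): joint torques, N m.
- robot.read_position(): TCP position.
- robot.read_tcp_rot(): TCP orientation.
- robot.read_force(): force on the tool from outside, world axes, zero at the start.
- robot.read_ft_torque(): the same for the moment, N m.
- robot.read_grip_width(): opening from 0.0 (shut) to 1.0 (fully open).
- robot.read_finger_force(): force on a finger pad.
Only numpy, scipy, OpenCV 4.12 (cv2) and the standard library are available. Lean on these libraries where they do the work, as an engineer would, in place of code of your own. Each camera call takes 0.05 s, during which the arm holds its last target. There are 200 camera calls.

## Task

Breakfast is being laid: roll the bread bin's slatted cover all the way up, take out the honey jar and the carton of crispbread and stand both upright on the floor of the wooden serving tray, then roll the cover fully shut again. Set the two down rather than dropping them, and leave the loaf in its place in the bin and the mugs and paper cups where they stand on the tray.

Things in the scene. Friction and masses are not known exactly. Their poses are not given: they have to be found in the camera images.
- bin_axis (a point): Centre of the round track of the bamboo roll-top bread bin (420 mm wide, 305 deep, 206 high, fixed), midway between its side panels, 50 mm above the worktop. x points level from the bin's front to its back, y level along its width, z up; the cover turns about this y. Side panels 12 mm thick, inner faces at y = +-198 mm; front edge a quarter circle of radius 150 mm about this point.
- bin_floor (a point): Middle of the bin's inner floor, 38 mm below bin_axis, 12 mm above the worktop; axes as bin_axis. Jar, carton and loaf stand on it side by side. Low front board at x = -148 to -136 mm, top 70 mm above the worktop; back panel at x = 143 mm. Behind x = 0 the side panels are 200 mm high; fixed top board from x = 50 to 155 mm, upper face 206 mm above the worktop.
- cover (a joint): Slatted cover, rad: 0 = shut, 1.396 = fully up (end stop). 13 wooden slats, outer radius 135 mm, 6 mm thick, 392 mm wide, 104 degrees of arc. Its lower edge is 11 degrees above the level of bin_axis when shut, 91 degrees (straight above it) when up, so the back half stays roofed, underside 179 mm above the worktop. Stiff: stays where left, 1 to 8 N at the pull.
- pull (a point): Grip point in the cover's wooden pull: a block 50 mm wide (along bin y), 14 mm thick, standing 33 mm out from the slats near the cover's lower edge, mid-width. It lies 157 mm from the track's centre line (22 mm out from the slats), 17 degrees above the level of bin_axis in front when shut, 97 when up. The end faces, 50 mm apart, can be pinched from any slant. Axes turn with the cover.
- jar_center (a point): Centre (half-way up) of the honey jar: round amber glass with a steel lid, 58 mm in diameter, 85 mm high, about 0.3 kg. It starts standing in the bin, between 6 mm in front of and 18 mm behind the line straight below bin_axis, so partly under the roofed back half once the cover is up. z is its own axis.
- carton_center (a point): Centre (half-way up) of the crispbread carton: plain cardboard box 72 mm (its x) by 52 mm (its y) by 70 mm high, about 0.2 kg. It starts standing in the bin with its x within about 7 degrees of the bin's front-to-back direction.
- loaf_center (a point): Middle of the loaf of bread, 152 mm (its x, front to back) by 76 mm by 65 mm high; the point is 32 mm above its underside. It stays in the bin.
- tray: Light wooden serving tray, fixed, to the right of the bin: 320 mm (its x, away from the robot) by 280 mm (its y), rim 24 mm high, 8 mm thick. Origin: centre of its underside; its floor is 8 mm above that. Mugs and cups stand on the far part (x > 40 mm); the rest is free.
- mug_a_center (a point): Centre of a pale green mug on the tray, 80 mm in diameter, 100 mm high, handle reaching 75 mm from the axis.
- mug_b_center (a point): Centre of the other pale green mug on the tray, same size.
- cups_center (a point): Centre of the stack of paper cups between the mugs, 69 mm in diameter, 94 mm high, light.

How it is judged (in metres and radians):
On the way, in this order (a step that is already met when the one before it is completed fails the run):
1. the cover is rolled up (at least 1.22 of 1.396 rad) (value of joint cover above 1.22 rad), for 0.1 s.
2. one of the two stands released on the tray (((x of jar_center in the frame of tray between -0.145 and 0.145 m and y of jar_center in the frame of tray between -0.125 and 0.125 m and z of jar_center in the frame of tray between 0.0445 and 0.0585 m and angle between jar_center's own z axis and vertical below 0.12 rad and linear speed of jar below 0.03 m/s and contact force between jar and the fingers below 0.2 N) or (x of carton_center in the frame of tray between -0.145 and 0.145 m and y of carton_center in the frame of tray between -0.125 and 0.125 m and z of carton_center in the frame of tray between 0.037 and 0.051 m and angle between carton_center's own z axis and vertical below 0.12 rad and linear speed of carton below 0.03 m/s and contact force between carton and the fingers below 0.2 N))), for 0.2 s.
3. both stand released on the tray (x of jar_center in the frame of tray between -0.145 and 0.145 m and y of jar_center in the frame of tray between -0.125 and 0.125 m and z of jar_center in the frame of tray between 0.0445 and 0.0585 m and angle between each of jar_center, carton_center's own z axis and vertical below 0.12 rad and linear speed of each of jar, carton below 0.03 m/s and contact force between each of jar, carton and the fingers below 0.2 N and x of carton_center in the frame of tray between -0.145 and 0.145 m and y of carton_center in the frame of tray between -0.125 and 0.125 m and z of carton_center in the frame of tray between 0.037 and 0.051 m), for 0.2 s.
4. the cover is rolled shut (value of joint cover below 0.06 rad), for 0.2 s.
At the end, for the whole second after the job is handed in: Honey jar and crispbread carton both stand upright (within 7 degrees) and at rest on the tray's floor, centres inside its rim, released; the cover is shut to within 0.06 rad (9 mm at the pull); the loaf stands where it was in the bin (all of step 3 and value of joint cover below 0.06 rad and x of loaf_center in the frame of bin_axis between -0.05 and 0.06 m and angle between loaf_center's own z axis and vertical below 0.1 rad); the robot touches nothing.
It fails at once if the loaf is shifted more than 40 mm (distance of loaf_center from where it was at the start of the episode above 0.04 m).
It fails at once if a mug or the cups are shifted more than 25 mm or tipped (distance of any of mug_a_center, mug_b_center, cups_center from where it was at the start of the episode above 0.025 m or angle between any of mug_a_center, mug_b_center, cups_center's own z axis and vertical above 0.35 rad).
It fails at once if the jar or the carton is dropped from more than about 3 cm ((linear speed of jar above 0.8 m/s and contact force between jar and the fingers below 0.2 N) or (linear speed of carton above 0.8 m/s and contact force between carton and the fingers below 0.2 N)).
It also fails if it takes over 72 s, if anything falls off the work surface, if the arm or the gripper's body presses on something with over 40 N, if the wrist force passes 120 N, or if a joint passes its speed limit or range.

## Working session

There is one attempt and no reset: what is moved stays moved. The work goes in short steps, each a Python script; the robot and the scene stay as the last script left them, time stands still between calls to the robot, and variables do not carry over. Pictures are saved under pics/ and viewed, at most 10 in all, crops included, and the job is handed in when it is done.

```bash
ls; mkdir -p pics; python3 - <<'E'
from rig import robot
import cv2,numpy as np
for n in("scene","top"):
    p,d=robot.grab_frame(n); cv2.imwrite(f"pics/{n}0.png",p[:,:,::-1]); np.savez(f"{n}0.npz",p=p,d=d)
    print(n,robot.camera_info(n))
print(robot.read_tcp_rot(),robot.read_t())
E
```

```text
pics
scene {'vfov': 48.31947721813775, 'cx': 328.4893486054864, 'cy': 208.5106142340864, 'k1': -0.12440317332471114, 'view': array([[-0.99974935,  0.02213099,  0.00338408,  0.54878168],
       [ 0.01871981,  0.90924012, -0.41585089,  0.09147722],
       [-0.01228013, -0.41568331, -0.90942651,  1.10922343],
       [ 0.        ,  0.        ,  0.        ,  1.        ]])}
top {'vfov': 54.5804731867278, 'cx': 321.64859601908586, 'cy': 197.6683385644934, 'k1': -0.07177975053731772, 'view': array([[ 0.0019665 , -0.99981343, -0.01921533, -0.05448292],
       [-0.98082699,  0.00181608, -0.19487208,  0.53951426],
       [ 0.19487062,  0.01923013, -0.98064043,  0.97989961],
       [ 0.        ,  0.        ,  0.        ,  1.        ]])}
[[ 9.41104166e-01 -3.38116548e-01 -3.84664773e-04]
 [-3.38116747e-01 -9.41103111e-01 -1.41402818e-03]
 [ 1.16097112e-04  1.46080941e-03 -9.99998926e-01]] 0.1
```

View pics/scene0.png

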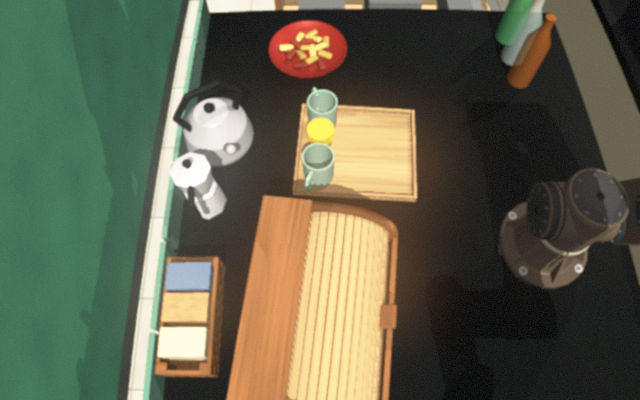

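View pics/top0.png

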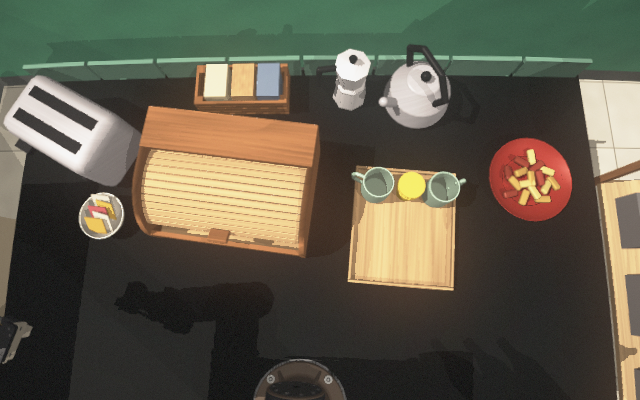

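The top view shows the bin at left (top board corners about (148,108), (319,125), (314,162), (140,148); pull at (218,236)). The tray is at right (352,168)–(455,290), with the mugs and cups in a row at v≈187. The scene view agrees.

```bash
cat > h.py <<'E'
import numpy as np,cv2
from rig import robot
def K(n):
    c=robot.camera_info(n); f=200/np.tan(np.radians(c["vfov"]/2))
    return np.array([[f,0,c["cx"]],[0,f,c["cy"]],[0,0,1]]),np.array([c["k1"],0,0,0.]),c["view"]
def rays(n,uv):
    k,d,V=K(n); s=cv2.undistortPoints(np.asarray(uv,float).reshape(-1,1,2),k,d).reshape(-1,2)
    s=np.c_[s,np.ones(len(s))]; return -V[:3,:3].T@V[:3,3], s@V[:3,:3]
def onplane(n,uv,z):
    o,r=rays(n,uv); return o+r*((z-o[2])/r[:,2])[:,None]
def cloud(n,d):
    v,u=np.mgrid[:400,:640]; o,r=rays(n,np.c_[u.ravel(),v.ravel()])
    P=(o+r*d.reshape(-1,1)).reshape(400,640,3); P[d==0]=np.nan; return P
def pix(n,P):
    k,d,V=K(n); return cv2.projectPoints(np.asarray(P,float).reshape(-1,1,3),cv2.Rodrigues(V[:3,:3])[0],V[:3,3],k,d)[0].reshape(-1,2)
E
python3 - <<'E'
from h import *
z=np.load("top0.npz");p,d=z["p"],z["d"];P=cloud("top",d)
def rect(m,zz,name):
    m=cv2.morphologyEx(m.astype(np.uint8),cv2.MORPH_OPEN,np.ones((3,3)))
    c=max(cv2.findContours(m,0,1)[0],key=cv2.contourArea)
    W=onplane("top",c.reshape(-1,2),zz)[:,:2].astype(np.float32)
    print(name,cv2.contourArea(c),cv2.minAreaRect(W),cv2.boxPoints(cv2.minAreaRect(W)).round(4).tolist())
Z=P[...,2]
rect((Z>.198)&(Z<.216)&(P[...,1]>.05)&(P[...,0]<.85)&(np.mgrid[:400,:640][1]<330)&(np.mgrid[:400,:640][1]>130),.206,"board")
hsv=cv2.cvtColor(p,cv2.COLOR_RGB2HSV)
u=np.mgrid[:400,:640][1]
v=np.mgrid[:400,:640][0]
rect((u>335)&(u<470)&(v>150)&(v<310)&(hsv[...,1]>60)&(hsv[...,2]>70)&(hsv[...,0]<30),.024,"tray")
print("med z",np.nanmedian(Z[200:280,370:440]),np.nanmedian(Z[115:140,170:290]), np.nanmedian(Z[330:370,100:200]))
for uv in[(218,236),(225,180),(430,270)]: print(uv,P[uv[1],uv[0]])
z=np.load("scene0.npz");S=cloud("scene",z["d"])
for uv in[(388,316),(280,240),(320,310),(370,160)]: print("scene",uv,S[uv[1],uv[0]])
ys=S[...,2]
m=(ys>.198)&(ys<.216)&(S[...,1]>.0)&(S[...,0]<.85)&(S[...,0]>.5)&(v>190)&(u>222)&(u<330)
m=cv2.morphologyEx(m.astype(np.uint8),cv2.MORPH_OPEN,np.ones((3,3)))
c=max(cv2.findContours(m,0,1)[0],key=cv2.contourArea).reshape(-1,2)
W=onplane("scene",c,.206)[:,:2].astype(np.float32); print(cv2.minAreaRect(W),cv2.boxPoints(cv2.minAreaRect(W)).round(4).tolist())
E
```

```text
board 5551.5 ((0.6590790152549744, 0.21688321232795715), (0.33311402797698975, 0.15691924095153809), 89.80469512939453) [[0.5800999999046326, 0.050599999725818634], [0.7369999885559082, 0.05009999871253967], [0.738099992275238, 0.3831999897956848], [0.5812000036239624, 0.38370001316070557]]
tray 10354.0 ((0.45613083243370056, -0.2686194181442261), (0.2905386686325073, 0.3447924554347992), 85.38677978515625) [[0.272599995136261, -0.39959999918937683], [0.6162999868392944, -0.42730000615119934], [0.6396999955177307, -0.13770000636577606], [0.29600000381469727, -0.10999999940395355]]
med z 0.007761162178947401 0.2058221475938754 0.0010263703362761722
(218, 236) [0.42876724 0.19514608 0.13530589]
(225, 180) [0.55686272 0.17190735 0.18196573]
(430, 270) [ 0.34955279 -0.34457461  0.01080225]
scene (388, 316) [0.43198878 0.1930689  0.13328877]
scene (280, 240) [0.64837316 0.04877315 0.20329132]
scene (320, 310) [0.57012644 0.18771087 0.18386355]
scene (370, 160) [ 0.43134895 -0.24976067  0.00816187]
((0.6638795733451843, 0.17585043609142303), (0.3658757507801056, 0.10609837621450424), 82.53849029541016) [[0.5874999761581421, 0.00139999995008111], [0.6927000284194946, -0.012400000356137753], [0.7401999831199646, 0.35040000081062317], [0.6349999904632568, 0.36410000920295715]]
```

```bash
python3 - <<'E'
from h import *
v,u=np.mgrid[:400,:640]
z=np.load("top0.npz");p,d=z["p"],z["d"];P=cloud("top",d);Z=P[...,2]
m=(Z>.198)&(Z<.214)&(u>130)&(u<330)&(v<175)
m=cv2.morphologyEx(m.astype(np.uint8),cv2.MORPH_OPEN,np.ones((5,5)))
c=max(cv2.findContours(m,0,1)[0],key=cv2.contourArea).reshape(-1,2)
W=onplane("top",c,.206)[:,:2].astype(np.float32);r=cv2.minAreaRect(W)
print(r,cv2.boxPoints(r).tolist())
# long axis direction
b=cv2.boxPoints(r);e=[b[1]-b[0],b[2]-b[1]];e=max(e,key=np.linalg.norm);e/=np.linalg.norm(e);e=e if e[1]>0 else -e
by=e;bx=np.array([e[1],-e[0]])
for nm,A in(("top",P),("scene",cloud("scene",np.load("scene0.npz")["d"]))):
    z_=A[...,2]
    mm=(z_>.2)&(z_<.212)
    q=(A[...,:2]-np.array(r[0]))
    X=q@bx+.1025;Y=q@by
    R=np.hypot(X,z_-.05);a=np.degrees(np.arctan2(z_-.05,-X))
    # board extents
    s=mm&(abs(Y)<.19)&(X>0)&(X<.2);print(nm,"board X",np.nanpercentile(X[s],[1,50,99]))
    s=mm&(X>.06)&(X<.14)&(abs(Y)<.25);print(" Y",np.nanpercentile(Y[s],[.5,99.5]))
    s=(abs(Y)<.18)&(a>0)&(a<80)&(R<.15)&(R>.125);print(" slats R",np.nanmedian(R[s]),"a min",np.nanpercentile(a[s],[0.5,2,5]))
    s=(abs(Y)<.05)&(a>0)&(a<90)&(R>.15)&(R<.175)&(z_>.06);print(" pull n",s.sum(),np.nanpercentile(R[s],[5,50,95]),np.nanpercentile(a[s],[2,10,50,90,98]),np.nanpercentile(Y[s],[2,98]))
E
```

```text
((0.6569831371307373, 0.1666393280029297), (0.4207063913345337, 0.11686549335718155), 83.2557373046875) [[0.5742512941360474, -0.035396039485931396], [0.6903080940246582, -0.04912048578262329], [0.7397149801254272, 0.36867469549179077], [0.6236581802368164, 0.38239914178848267]]
top board X [0.05455213 0.10505926 0.15793578]
 Y [-0.20761725  0.20756879]
 slats R 0.13276504486287352 a min [6.60925433 7.7718006  8.48899095]
 pull n 155 [0.15093908 0.16075031 0.1649953 ] [29.68120948 30.97444613 33.3666481  34.22847352 34.73190194] [-0.02224717  0.02595559]
scene board X [0.05675736 0.10843638 0.16013098]
 Y [-0.21147356  0.18477573]
 slats R 0.13143421069109343 a min [2.62394111 7.01232536 7.97673668]
 pull n 183 [0.15063207 0.15801744 0.16246093] [30.55901066 31.70517847 33.51621066 34.27281946 34.54775114] [-0.02476087  0.02351193]
```

```bash
cat >> h.py <<'E'
yaw=np.radians(-7.0)
def frame(yaw): c,s=np.cos(yaw),np.sin(yaw); return np.array([[c,-s,0],[s,c,0],[0,0,1.]])
B=frame(yaw); A=np.array([.657,.1666,.05])-.098*B[:,0]; A[2]=.05
T=frame(np.radians(-4.6)); TC=np.array([.444,-.2676,0])
def ori(th,F=B,s=-1):
    th=np.radians(th); z=np.sin(th)*F[:,0]-np.cos(th)*F[:,2]; y=s*F[:,1]; return np.c_[np.cross(y,z),y,z]
def tcp(g,R): return np.asarray(g)+.019*R[:,2]       # grasp point -> TCP
def pull(deg,r=.157): a=np.radians(deg); return A+r*(-np.cos(a)*B[:,0]+np.sin(a)*B[:,2])
E
python3 - <<'E'
from h import *
print(A)
for s in(-1,1):
  for th in(30,40,50,60):
    print(s,th,[ (lambda q: None if q is None else np.round(q).astype(int).tolist())(robot.ik(tcp(pull(a,r),ori(th,B,s)),ori(th,B,s))) for a,r in((17,.157),(31.5,.157),(31.5,.23))])
  for th in(-7,5,20): print(s,th,[ (lambda q: None if q is None else np.round(q).astype(int).tolist())(robot.ik(tcp(pull(a),ori(th,B,s)),ori(th,B,s))) for a in(60,80,97)])
for y in(-.12,0,.12):
    g=A+B@np.array([.01,y,.02]);print(y,[None if (q:=robot.ik(tcp(g,ori(40)),ori(40))) is None else np.round(q)])
for y in(-.06,.06):
  for s in(-1,1):
    for th in(0,40):
      g=TC+T@np.array([-.06,y,.075]);R=ori(th,T,s);print("tray",y,s,th,None if (q:=robot.ik(tcp(g,R),R)) is None else np.round(q))
E
```

```text
[0.55973048 0.1785432  0.05      ]
-1 30 [None, None, None]
-1 40 [None, None, None]
-1 50 [None, None, None]
-1 60 [None, None, None]
-1 -7 [[39, 12, -17, -6, -65, 46], [36, 16, -10, -5, -69, 49], [33, 19, -5, -5, -71, 52]]
-1 5 [[46, 6, -29, 5, -52, 34], [41, 9, -22, 5, -55, 39], [38, 13, -17, 4, -56, 43]]
-1 20 [[53, -1, -48, 30, -36, 6], [48, 3, -41, 27, -37, 15], [43, 6, -36, 26, -37, 20]]
1 30 [None, None, None]
1 40 [None, None, None]
1 50 [None, None, None]
1 60 [None, None, None]
1 -7 [[39, 12, -17, -6, -65, -134], [36, 16, -10, -5, -69, -131], [33, 19, -5, -5, -71, -128]]
1 5 [[46, 6, -29, 5, -52, -146], [41, 9, -22, 5, -55, -141], [38, 13, -17, 4, -56, -137]]
1 20 [None, [48, 3, -41, 27, -37, -165], [43, 6, -36, 26, -37, -160]]
-0.12 [None]
0 [None]
0.12 [None]
tray -0.06 -1 0 [-18.  15. -34.   0. -42. 103.]
tray -0.06 -1 40 None
tray -0.06 1 0 [-18.  15. -34.   0. -42. -77.]
tray -0.06 1 40 [-48.  10. -33. -62. -30.   4.]
tray 0.06 -1 0 [ -2.  10. -41.   0. -39.  87.]
tray 0.06 -1 40 [-29.   2. -43. -64. -17. 173.]
tray 0.06 1 0 [ -2.  10. -41.   0. -39. -93.]
tray 0.06 1 40 [-29.   2. -43. -64. -17.  -7.]
```

```bash
python3 - <<'E'
from h import *
f=lambda g,R: robot.ik(tcp(g,R),R) is not None
for a,r in((17,.16),(31.5,.16),(31.5,.23),(45,.16),(60,.16),(75,.16),(97,.16)):
    print(a,r,[th for th in range(-20,61,5) if f(pull(a,r),ori(th))])
g0=pull(31.5,.16); print("up",[th for th in range(-20,61,5) if f(g0+[0,0,.06],ori(th))])
print("max tilt for grasp in bin, by yaw")
for x in(-.06,-.03,0,.02):
  for y in(-.13,0,.13):
    g=A+B@np.array([x,y,.02])
    print(x,y,{w:max([th for th in range(0,61,5) if f(g,ori(th,frame(np.radians(w))))],default=None) for w in(-50,-40,-30,-20,-7,5,20,35,50,65)})
E
```

```text
17 0.16 [-20, -15, -10, -5, 0, 5, 10]
31.5 0.16 [-20, -15, -10, -5, 0, 5, 10, 15]
31.5 0.23 [-20, -15, -10, -5, 0, 5, 10, 15, 20]
45 0.16 [-20, -15, -10, -5, 0, 5, 10, 15, 20]
60 0.16 [-20, -15, -10, -5, 0, 5, 10, 15, 20, 25]
75 0.16 [-20, -15, -10, -5, 0, 5, 10, 15, 20, 25, 30]
97 0.16 [-20, -15, -10, -5, 0, 5, 10, 15, 20, 25, 30, 35]
up [-20, -15, -10, -5, 0, 5, 10, 15, 20, 25]
max tilt for grasp in bin, by yaw
-0.06 -0.13 {-50: 20, -40: 15, -30: 15, -20: 10, -7: 10, 5: 50, 20: 60, 35: 60, 50: 60, 65: 60}
-0.06 0 {-50: 60, -40: 30, -30: 20, -20: 15, -7: 15, 5: 40, 20: 55, 35: 60, 50: 60, 65: 60}
-0.06 0.13 {-50: 60, -40: 60, -30: 60, -20: 40, -7: 25, 5: 20, 20: 55, 35: 60, 50: 60, 65: 60}
-0.03 -0.13 {-50: 20, -40: 15, -30: 15, -20: 15, -7: 45, 5: 50, 20: 60, 35: 60, 50: 60, 65: 60}
-0.03 0 {-50: 60, -40: 35, -30: 25, -20: 20, -7: 15, 5: 45, 20: 60, 35: 60, 50: 60, 65: 60}
-0.03 0.13 {-50: 60, -40: 60, -30: 60, -20: 35, -7: 25, 5: 20, 20: 60, 35: 60, 50: 60, 65: 60}
0 -0.13 {-50: 25, -40: 20, -30: 15, -20: 15, -7: 45, 5: 55, 20: 60, 35: 60, 50: 60, 65: 60}
0 0 {-50: 60, -40: 45, -30: 30, -20: 25, -7: 20, 5: 50, 20: 60, 35: 60, 50: 60, 65: 60}
0 0.13 {-50: 60, -40: 60, -30: 60, -20: 35, -7: 25, 5: 20, 20: 60, 35: 60, 50: 60, 65: 60}
0.02 -0.13 {-50: 30, -40: 25, -30: 20, -20: 15, -7: 50, 5: 60, 20: 60, 35: 60, 50: 60, 65: 60}
0.02 0 {-50: 60, -40: 60, -30: 30, -20: 25, -7: 20, 5: 55, 20: 60, 35: 60, 50: 60, 65: 60}
0.02 0.13 {-50: 60, -40: 60, -30: 60, -20: 35, -7: 25, 5: 20, 20: 60, 35: 60, 50: 60, 65: 60}
```

```bash
cat >> h.py <<'E'
TH=lambda a: np.interp(a,[17,31,45,75,97],[5,5,12,12,0])
def roll(a0,a1,n,r=.160,speed=.08):
    for a in np.linspace(a0,a1,n+1)[1:]:
        R=ori(TH(a)); robot.servo_line(tcp(pull(a,r),R),R,speed=speed)
        print(round(a,1),np.round(robot.read_force(),1),round(robot.read_finger_force(),1))
E
python3 - <<'E'
from h import *
R=ori(5); g=pull(31.5,.160)
robot.goto(tcp(g+[0,0,.08],R),R)
robot.servo_line(tcp(g,R),R,speed=.1)
print(robot.read_force()); robot.move_gripper(0.0)
print("w",robot.read_grip_width(),robot.read_finger_force(),robot.read_force(),robot.read_t())
roll(31.5,97,8,speed=.08); print(robot.read_t())
for n in("scene","top"):
    p,d=robot.grab_frame(n); cv2.imwrite(f"pics/{n}1.png",p[:,:,::-1]); np.savez(f"{n}1.npz",p=p,d=d)
E
```

```text
[-0.53216947 -0.27697608  0.1656835 ]
w 0.5666256610464363 29.976309835910797 [ 0.55483525 -3.92153432  1.75846504] 3.5083
39.7 [ 1.4 -3.3  0.2] 30.0
47.9 [ 1.8 -5.5  0.3] 30.0
56.1 [ 0.  -6.   1.8] 30.0
64.2 [-0.3 -7.1  2.4] 30.0
72.4 [ 0.5 -8.6  2.7] 30.0
80.6 [  0.7 -10.1   3.3] 30.0
88.8 [  2.9 -10.6   2.7] 30.0
97.0 [  3.  -11.9   2.2] 30.0
6.9583
```

View pics/top1.png

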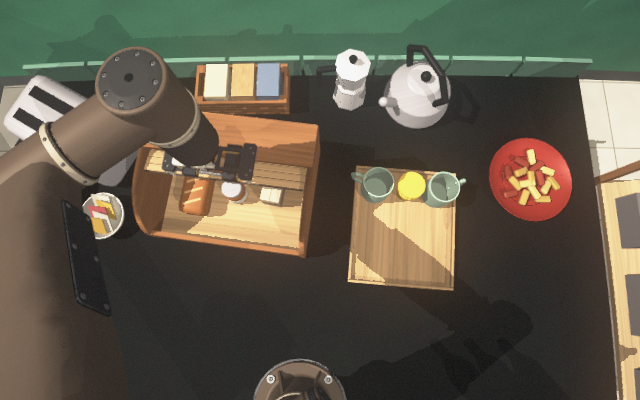

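The cover is up. Inside, the loaf is at (195,195), the jar in the middle at (233,190) and the carton at (271,195), with the gripper above them. I'll release, back off and look again.

```bash
python3 - <<'E'
from h import *
robot.move_gripper(1.0)
R=ori(0); p=robot.read_position(); robot.servo_line(p+[0,0,.09],speed=.15)
g=TC+T@np.array([-.06,.03,.22]);R=ori(0,T); robot.goto(tcp(g,R),R); print(robot.read_t(),robot.read_qpos())
for n in("scene","top"):
    p,d=robot.grab_frame(n); np.savez(f"{n}2.npz",p=p,d=d)
    c=p[130:270,130:330] if n=="top" else p[200:400,220:420]
    cv2.imwrite(f"pics/{n}2.png",cv2.resize(c,None,fx=3,fy=3,interpolation=2)[:,:,::-1])
E
```

```text
10.3167 [-5.85537583e+00  1.44016850e-01 -2.83552318e+01  6.62084700e-03
 -6.14759746e+01  9.12925047e+01]
```

View pics/top2.png

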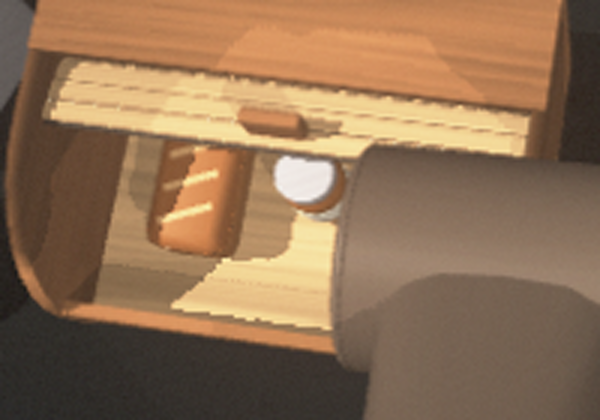

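View pics/scene2.png

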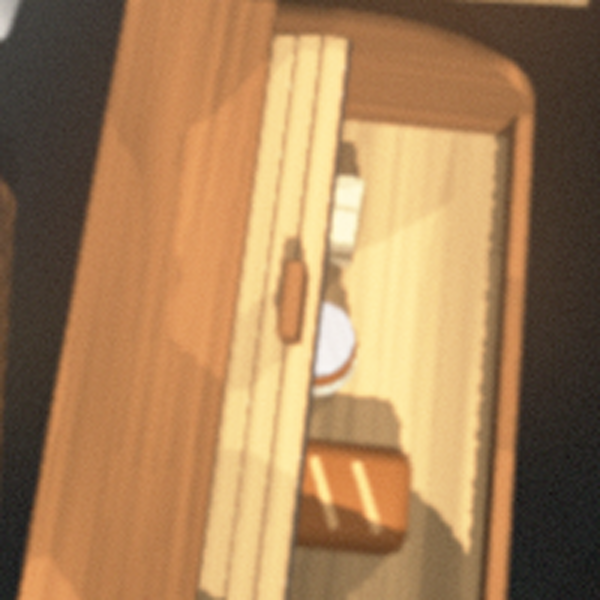

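The lid is fully visible in top2, its centre at about (231.5,190.5) in the full picture. The pull is at the back on the roof, and the carton is hidden by the arm here but visible in top1 and scene2 around scene (335,275).

```bash
python3 - <<'E'
from h import *
tb=lambda W:(W-A)@B
print("jar lid",tb(onplane("top",[[231.5,190.5],[221,190],[242,190],[231.5,200]],.097)).round(4).tolist())
for n,k in(("top",1),("top",2),("scene",2)):
    z=np.load(f"{n}{k}.npz");p,d=z["p"],z["d"];Q=tb(cloud(n,d)); h=Q[...,2]+.05
    hsv=cv2.cvtColor(p,cv2.COLOR_RGB2HSV)
    for nm,lo,hi in(("carton",.074,.090),("jar",.091,.104),("loaf",.05,.085)):
        s=(h>lo)&(h<hi)&(Q[...,0]>-.12)&(Q[...,0]<.1)&((Q[...,1]<-.02)if nm=="carton" else (abs(Q[...,1]-.02)<.06) if nm=="jar" else (Q[...,1]>.05))&(abs(Q[...,1])<.17)
        if s.sum()<5: continue
        q=Q[s]; print(n,k,nm,s.sum(),"x",np.percentile(q[:,0],[2,50,98]).round(4),"y",np.percentile(q[:,1],[2,50,98]).round(4))
        if nm=="carton": 
            r=cv2.minAreaRect(q[:,:2].astype(np.float32));print(cv2.boxPoints(r).round(3).tolist())
    # pull now
    s=(h>.205)&(h<.225)&(Q[...,0]<.045)&(Q[...,0]>-.02)&(abs(Q[...,1])<.05)
    if s.sum()>5: q=Q[s];print(n,k,"pull",np.percentile(q,[5,50,95],axis=0).round(3).tolist())
E
python3 - <<'E'
import cv2
p=cv2.imread("pics/top1.png")[150:230,200:310]; cv2.imwrite("pics/c1.png",cv2.resize(p,None,fx=6,fy=6,interpolation=2))
E
```

```text
jar lid [[-0.0095, -0.0026, 0.047], [-0.0115, 0.0249, 0.047], [-0.005, -0.0295, 0.047], [-0.0341, -0.0068, 0.047]]
top 1 carton 299 x [-0.0222 -0.0036  0.0143] y [-0.126  -0.1002 -0.0235]
[[-0.024000000208616257, -0.12600000202655792], [0.014000000432133675, -0.12800000607967377], [0.019999999552965164, -0.02199999988079071], [-0.017999999225139618, -0.019999999552965164]]
top 1 jar 244 x [-0.0247 -0.0046  0.012 ] y [-0.022  -0.0003  0.0229]
top 1 loaf 1001 x [-0.0749 -0.0292  0.0168] y [0.0678 0.0987 0.137 ]
top 1 pull [[0.009, -0.006, 0.16], [0.011, 0.017, 0.166], [0.018, 0.038, 0.173]]
top 2 carton 12 x [-0.0146 -0.0016  0.0099] y [-0.0249 -0.0225 -0.0202]
[[-0.014999999664723873, -0.024000000208616257], [0.009999999776482582, -0.02500000037252903], [0.010999999940395355, -0.020999999716877937], [-0.014999999664723873, -0.019999999552965164]]
top 2 jar 242 x [-0.0239 -0.0044  0.0122] y [-0.0221 -0.0002  0.0225]
top 2 loaf 1008 x [-0.075  -0.0289  0.0167] y [0.068  0.0989 0.137 ]
top 2 pull [[0.009, -0.024, 0.157], [0.014, -0.002, 0.166], [0.022, 0.021, 0.169]]
scene 2 carton 192 x [-0.0206 -0.0111 -0.002 ] y [-0.1299 -0.1045 -0.0792]
[[-0.02199999988079071, -0.13099999725818634], [-0.0020000000949949026, -0.13199999928474426], [0.0010000000474974513, -0.07900000363588333], [-0.01899999938905239, -0.07800000160932541]]
scene 2 jar 219 x [-0.0238 -0.0107 -0.001 ] y [-0.0258 -0.0039  0.0188]
scene 2 loaf 1301 x [-0.0731 -0.036  -0.0004] y [0.0636 0.1009 0.1358]
scene 2 pull [[0.01, -0.024, 0.159], [0.017, -0.003, 0.166], [0.023, 0.019, 0.168]]
```

View pics/c1.png

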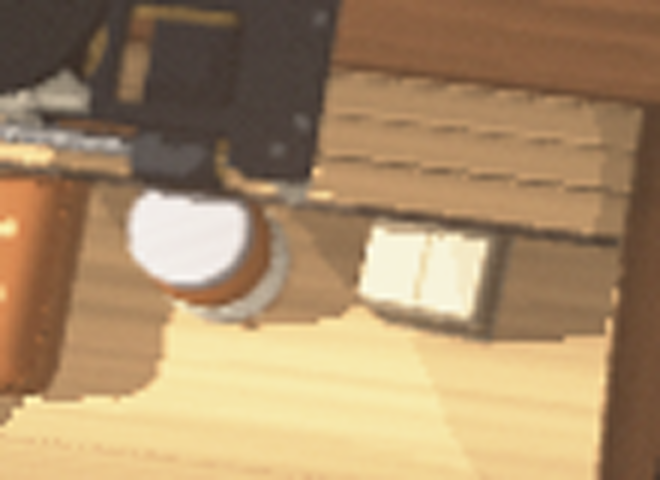

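```bash
cat > q.py <<'E'
from h import *
D=lambda w:frame(np.radians(w))
def ok(g,w,th,s):
    R=ori(th,D(w),s); q=robot.ik(tcp(g,R),R); return None if q is None else np.round(q).astype(int).tolist()
jar=A+B@np.array([0,-.001,.022]); car=A+B@np.array([0,-.09,.008])
for s in(-1,1):
  for w in(-9,-7,-4,-1,2,5,8,12):
    print("jar",s,w,[(th,ok(jar,w,th,s),ok(jar-.10*ori(th,D(w),s)[:,2],w,th,s) is not None) for th in(30,35,40)])
  for w in(-14,-10,-7,-4):
    print("car",s,w,[(th,ok(car,w,th,s),ok(car-.10*ori(th,D(w),s)[:,2],w,th,s) is not None) for th in(25,30,35)])
  for nm,xy,h,th in(("jar",(-.03,-.085),.068,40),("car",(-.06,.07),.054,30)):
    g=TC+T@np.array([*xy,h]); print("tray",nm,s,[(w,q) for w in range(-90,61,15) if (q:=ok(g,w,th,s)) and ok(g+[0,0,.1],w,th,s)])
E
python3 q.py
```

```text
jar -1 -9 [(30, None, False), (35, None, False), (40, None, False)]
jar -1 -7 [(30, None, False), (35, None, False), (40, None, False)]
jar -1 -4 [(30, None, False), (35, None, False), (40, None, False)]
jar -1 -1 [(30, None, False), (35, None, False), (40, None, False)]
jar -1 2 [(30, None, False), (35, None, False), (40, [-3, 15, -49, -166, -13, -100], False)]
jar -1 5 [(30, None, False), (35, None, False), (40, None, False)]
jar -1 8 [(30, None, False), (35, None, False), (40, None, False)]
jar -1 12 [(30, None, False), (35, None, False), (40, None, False)]
car -1 -14 [(25, None, False), (30, None, False), (35, None, False)]
car -1 -10 [(25, None, False), (30, None, False), (35, None, False)]
car -1 -7 [(25, None, False), (30, None, False), (35, None, False)]
car -1 -4 [(25, None, False), (30, None, False), (35, None, False)]
tray jar -1 [(-15, [-43, 11, -33, -63, -20, 174]), (0, [-49, 15, -28, -60, -34, -173]), (30, [-52, 23, -17, -50, -56, -156]), (45, [-51, 27, -11, -45, -65, -150]), (60, [-48, 30, -6, -40, -73, -143])]
tray car -1 [(0, [-8, 4, -50, -31, -7, 128]), (15, [-23, 7
[... 602 characters left out ...]
0, None, False)]
car 1 -14 [(25, None, False), (30, None, False), (35, None, False)]
car 1 -10 [(25, None, False), (30, None, False), (35, None, False)]
car 1 -7 [(25, None, False), (30, None, False), (35, None, False)]
car 1 -4 [(25, None, False), (30, None, False), (35, None, False)]
tray jar 1 [(-15, [-43, 11, -33, -63, -20, -6]), (0, [-49, 15, -28, -60, -34, 7]), (15, [-52, 19, -23, -55, -46, 16]), (30, [-52, 23, -17, -50, -56, 24]), (45, [-51, 27, -11, -45, -65, 30]), (60, [-48, 30, -6, -40, -73, 37])]
tray car 1 [(0, [-8, 4, -50, -31, -7, -52]), (15, [-23, 7, -40, -45, -26, -14]), (30, [-29, 11, -35, -45, -37, 4]), (45, [-31, 14, -30, -42, -46, 16]), (60, [-30, 18, -26, -39, -53, 26])]
```

```bash
cat > kin.py <<'E'
from h import *
from scipy.spatial.transform import Rotation as Ro
from scipy.optimize import least_squares
LO=np.array([-176.03,-82.01,-58.28,-173.87,-174.79,-.11])[[0,1,2,3,4,5]];HI=np.array([176.03,121.73,71.71,95.51,-.11,173.66]);LO[5]=-173.66
def fk(q,x,s4,s6):
    ax=["z","y","y","x","y","x"]; sg=[1,1,-1,s4,-1,s6]; off=x[:18].reshape(6,3); R=np.eye(3);p=np.zeros(3)
    for i in range(6):
        R=R@Ro.from_euler(ax[i],sg[i]*q[i],degrees=True).as_matrix(); p=p+R@off[i]
    return p,R@Ro.from_rotvec(x[18:21]).as_matrix()
E
cat > fit.py <<'E'
from kin import *
rng=np.random.default_rng(0);D=[(robot.read_qpos(),robot.read_position(),robot.read_tcp_rot())]
while len(D)<70:
    az=rng.uniform(-.8,.9);r=rng.uniform(.42,.75);P=np.array([r*np.cos(az),r*np.sin(az),rng.uniform(.08,.35)])
    R=ori(rng.uniform(-30,40),frame(rng.uniform(-1.5,1.5)),rng.choice([-1,1])); q=robot.ik(P,R)
    if q is not None:D.append((np.array(q),P,R))
best=None
for s4 in(1,-1):
  for s6 in(1,-1):
    def res(x):
        o=[1e-3*x]
        for q,P,R in D: p,M=fk(q,x,s4,s6); o+=[p-P,.3*(M-R).ravel()]
        return np.concatenate(o)
    for t0 in([0,np.pi/2,0],[0,np.pi/2,.1]):
        x0=np.zeros(21);x0[2]=.3;x0[5]=.4;x0[9]=.4;x0[15]=.2;x0[18:]=t0
        f=least_squares(res,x0,max_nfev=60)
        if best is None or f.cost<best[0]:best=(f.cost,s4,s6,f.x)
print(best[:3],best[3].round(4).tolist());np.savez("kin.npz",x=best[3],s=best[1:3])
e=[np.linalg.norm(fk(q,best[3],*best[1:3])[0]-P) for q,P,R in D];print("max err",max(e))
E
python3 fit.py
```

```text
(np.float64(2.492623888044893e-06), -1, -1) [0.0, -0.0, 0.1988, 0.0, -0.0, 0.6016, 0.2318, -0.0, 0.0, 0.2318, -0.0959, -0.0, 0.189, -0.0959, -0.0, 0.189, 0.0, 0.0, -1.2092, 1.2092, -1.2092]
max err 1.3575426183203957e-07
```

```bash
cat >> kin.py <<'E'
_k=np.load("kin.npz");X=_k["x"];S=_k["s"]
def iks(P,R,seeds,tol=1e-4):
    out=[]
    def res(q): p,M=fk(q,X,*S); return np.r_[p-P,.3*(M-R).ravel()]
    for s in seeds:
        f=least_squares(res,np.clip(s,LO+.1,HI-.1),bounds=(LO,HI),x_scale=30,max_nfev=60,diff_step=1e-6)
        if 2*f.cost<tol**2 and not any(np.abs(f.x-o).max()<1 for o in out): out.append(f.x)
    return out
SEEDS=[[j1,15,-30,j4,j5,j6] for j1 in(-20,20,50) for j4 in(-160,-90,0,60) for j5 in(-20,-70) for j6 in(-90,90)]
E
cat > q2.py <<'E'
from kin import *
D=lambda w:frame(np.radians(w))
def show(nm,g,w,th,s=-1):
    R=ori(th,D(w),s); o=iks(tcp(g,R),R,SEEDS)
    print(nm,w,th,[q.round().astype(int).tolist() for q in o])
jar=A+B@np.array([0,-.001,.022]); car=A+B@np.array([0,-.09,.008])
for w in(-7,0,8): 
    for th in(30,40): show("jar",jar,w,th)
for w in(-8,): 
    for th in(25,30,37): show("car",car,w,th)
E
time python3 q2.py
```

```text
jar -7 30 []
jar -7 40 []
jar 0 30 []
jar 0 40 []
jar 8 30 []
jar 8 40 []
car -8 25 []
car -8 30 []
car -8 37 [[-12, 14, -51, -168, -13, -98]]
real	0m6.659s
user	0m7.155s
sys	0m0.060s
```

```bash
cat > q3.py <<'E'
from kin import *
D=lambda w:frame(np.radians(w))
SE=[[j1,15,-30,j4,-40,j6] for j1 in(-20,40) for j4 in(-165,-90,0,70) for j6 in(-90,60)]
jar=A+B@np.array([0,-.001,.022]); car=A+B@np.array([0,-.09,.008])
for nm,g,ws in(("jar",jar,range(-57,44,10)),("car",car,range(-27,14,5))):
  for w in ws:
    for th in(20,28,36,44,52):
      R=ori(th,D(w)); o=iks(tcp(g,R),R,SE)
      if o: print(nm,w,th,[q.round().astype(int).tolist() for q in o])
E
time python3 q3.py
```

```text
jar -57 20 [[46, 22, -38, 31, -40, -39]]
jar -57 28 [[49, 23, -42, 43, -42, -52]]
jar -57 36 [[51, 25, -45, 51, -46, -62]]
jar -57 44 [[53, 28, -46, 57, -51, -70]]
jar -57 52 [[55, 31, -47, 60, -57, -77]]
jar -47 20 [[46, 20, -42, 37, -35, -34]]
jar -47 28 [[47, 20, -48, 53, -36, -51]]
jar -47 36 [[47, 22, -51, 65, -40, -64]]
jar -47 44 [[49, 25, -53, 72, -47, -73]]
jar -47 52 [[51, 28, -54, 76, -53, -81]]
jar -37 20 [[44, 18, -46, 43, -29, -30]]
jar -37 28 [[42, 18, -53, 67, -30, -51]]
jar -37 36 [[41, 19, -57, 83, -35, -66]]
jar -27 20 [[41, 17, -50, 51, -24, -25]]
jar -27 28 [[34, 16, -57, 85, -24, -52]]
jar -17 20 [[37, 15, -53, 60, -19, -21]]
jar -7 20 [[31, 14, -56, 72, -13, -18]]
jar 3 20 [[22, 13, -58, 89, -6, -17]]
jar 3 44 [[-4, 16, -52, -167, -23, -97]]
jar 13 52 [[-10, 20, -51, -147, -35, -103]]
jar 23 52 [[-7, 18, -41, -123, -28, -124]]
jar 33 20 [[38, 15, -41, 6, -14, 80]]
jar 33 52 [[-4, 17, -34, -104, -29, -140]]
jar 43 20 [[35, 15, -34, -8, -21, 105]]
jar 43 28 [[32, 14, -35, -21, -15, 119]]
jar 43 36 [[24, 14, -30, -45, -16, 149]]
jar 43 52 [[-3, 19, -30, -91, -35, -146]]
car -7 44 [[-14, 17, -58, -170, -30, -94]]
car -2 44 [[-16, 16, -53, -156, -24, -102]]
car 3 44 [[-13, 14, -45, -138, -16, -120]]
car 3 52 [[-22, 23, -58, -151, -44, -95]]
car 8 44 [[-4, 13, -37, -112, -9, -149]]
car 8 52 [[-22, 22, -53, -141, -39, -102]]
car 13 44 [[3, 13, -34, -95, -7, -167]]
car 13 52 [[-21, 20, -48, -130, -35, -112]]
real	0m19.645s
user	0m20.191s
sys	0m0.036s
```

```bash
cat > q4.py <<'E'
from kin import *
D=lambda w:frame(np.radians(w))
SE=[[-4,16,-52,-160,-23,-100],[-20,20,-40,-140,-35,-103],[-10,10,-50,-110,-30,-130]]
for nm,y,c in(("jar",-.001,[(3,44),(8,44),(8,50),(13,52)]),("car",-.088,[(-4,42),(-4,46),(1,46),(5,50)])):
 for w,th in c:
  R=ori(th,D(w));print(nm,w,th)
  for h in(.24,.20,.16,.12,.077,.06):
    row=[]
    for x in(-.16,-.12,-.08,-.04,0):
      o=iks(tcp(A+B@np.array([x,y,h-.05]),R),R,SE); row.append(str(o[0][[0,2,3,4]].round().astype(int).tolist()) if o else "-")
    print("  ",h,row)
for nm,xy,h,th in(("tjar",(-.03,-.085),.072,44),("tcar",(-.06,.07),.056,46)):
  for w in range(-60,61,15):
    R=ori(th,D(w));q=[iks(tcp(TC+T@np.array([*xy,hh]),R),R,[[-30,14,-30,-110,-40,-140],[-45,15,-30,-60,-40,-160],[-20,14,-40,-160,-20,-100]]) for hh in(h,h+.1)]
    if all(q):print(nm,w,[a.round().astype(int).tolist() for a in q[0]])
E
time python3 q4.py
```

```text
jar 3 44
   0.24 ['-', '-', '-', '-', '-']
   0.2 ['-', '-', '-', '-', '-']
   0.16 ['-', '-', '-', '-', '-']
   0.12 ['-', '-', '[-2, -55, -162, -12]', '[-2, -50, -158, -9]', '[1, -40, -147, -3]']
   0.077 ['-', '-', '-', '[-4, -57, -168, -24]', '[-4, -52, -166, -21]']
   0.06 ['-', '-', '-', '-', '[-4, -53, -168, -26]']
jar 8 44
   0.24 ['-', '-', '-', '-', '-']
   0.2 ['-', '-', '-', '-', '-']
   0.16 ['-', '-', '-', '-', '-']
   0.12 ['-', '-', '-', '-', '-']
   0.077 ['-', '-', '[-5, -55, -154, -20]', '[-4, -49, -150, -17]', '[-2, -42, -143, -12]']
   0.06 ['-', '-', '-', '[-6, -53, -155, -24]', '[-5, -47, -152, -19]']
jar 8 50
   0.24 ['-', '-', '-', '-', '-']
   0.2 ['-', '-', '-', '-', '-']
   0.16 ['-', '-', '-', '-', '-']
   0.12 ['-', '-', '[-6, -56, -151, -22]', '[-5, -51, -150, -20]', '[-4, -46, -147, -18]']
   0.077 ['-', '-', '-', '-', '[-8, -53, -157, -32]']
   0.06 ['-', '-', '-', '-', '[-8, -55, -159, -37]']
jar 13 52
   0.24 ['-', '-', '-', '-', '-']
   0.2 ['-', '-', '-', '-', '-']
   0.16 ['-', '-', '-', '-', '-']
   0.12 ['-', '[-6, -57, -140, -24]', '[-6, -53, 
[... 1219 characters left out ...]
-', '-']
   0.2 ['-', '-', '-', '-', '-']
   0.16 ['-', '-', '-', '-', '-']
   0.12 ['[-1, -53, -118, -5]', '[-6, -51, -121, -10]', '[-8, -48, -122, -12]', '[-8, -44, -122, -11]', '[-6, -40, -120, -10]']
   0.077 ['-', '-', '-', '[-21, -56, -142, -32]', '[-18, -50, -141, -29]']
   0.06 ['-', '-', '-', '-', '[-20, -53, -145, -35]']
tjar 15 [[-56, 20, -22, -60, -49, -157]]
tjar 30 [[-55, 24, -16, -54, -59, -152]]
tjar 45 [[-53, 28, -10, -48, -68, -147]]
tjar 60 [[-50, 32, -4, -42, -77, -141]]
tcar 15 [[-51, 14, -38, -73, -43, -146]]
tcar 30 [[-49, 18, -32, -64, -52, -144]]
tcar 45 [[-47, 22, -26, -56, -60, -141]]
tcar 60 [[-43, 26, -21, -49, -67, -137]]
real	0m9.113s
user	0m9.575s
sys	0m0.076s
```

```bash
cat > q5.py <<'E'
from kin import *
D=lambda w:frame(np.radians(w))
SE=[[31,14,-50,60,-15,-10],[30,10,-40,20,-30,30]]
for nm,y,w,ths in(("jar",-.001,-7,(10,13,16,20,22)),("car",-.09,-8,(5,10,13,16,20))):
 for th in ths:
  R=ori(th,D(w));print(nm,w,th)
  for h in(.24,.16,.11,.066,.054):
    row=[]
    for x in(-.075,-.06,-.04,-.015,-.005):
      o=iks(tcp(A+B@np.array([x,y,h-.05]),R),R,SE); row.append(str(o[0][[0,2,3,4,5]].round().astype(int).tolist()) if o else "-")
    print("  ",h,row)
for nm,xy,h,th in(("tjar",(-.04,-.085),.052,20),("tcar",(-.06,.07),.05,15)):
  for w in range(-70,31,10):
    R=ori(th,D(w));q=[iks(tcp(TC+T@np.array([*xy,hh]),R),R,[[-10,14,-30,0,-40,60],[-10,14,-40,60,-20,0],[0,14,-40,-50,-30,90]]) for hh in(h,h+.12)]
    if all(q):print(nm,w,[a.round().astype(int).tolist() for a in q[0]])
E
time python3 q5.py
```

```text
jar -7 10
   0.24 ['[49, -30, 10, -54, 29]', '[47, -28, 10, -54, 31]', '[45, -26, 10, -54, 33]', '[43, -24, 9, -54, 35]', '[42, -23, 9, -54, 36]']
   0.16 ['[48, -37, 12, -42, 26]', '[47, -36, 12, -42, 28]', '[45, -33, 12, -43, 30]', '[42, -31, 11, -43, 33]', '[42, -30, 11, -43, 34]']
   0.11 ['[48, -42, 15, -34, 23]', '[47, -40, 14, -34, 25]', '[45, -38, 14, -35, 27]', '[42, -35, 13, -35, 30]', '[41, -34, 13, -36, 32]']
   0.066 ['[48, -46, 18, -27, 19]', '[46, -44, 18, -27, 21]', '[44, -41, 17, -28, 24]', '[42, -38, 16, -29, 27]', '[41, -37, 15, -29, 29]']
   0.054 ['[47, -47, 20, -24, 18]', '[46, -45, 19, -25, 20]', '[44, -43, 18, -26, 23]', '[42, -39, 17, -27, 26]', '[41, -38, 16, -27, 28]']
jar -7 13
   0.24 ['[50, -33, 14, -51, 24]', '[49, -32, 14, -51, 26]', '[46, -30, 14, -51, 29]', '[44, -27, 13, -51, 31]', '[43, -26, 13, -51, 32]']
   0.16 ['[50, -41, 17, -39, 20]', '[48, -40, 17, -39, 22]', '[46, -37, 17, -39, 24]', '[44, -35, 16, -39, 27]', '[43, -34, 16, -39, 29]']
   0.11 ['[49, -46, 22, -30, 15]', '[48, -45, 21, -30, 18]', '[46, -42, 21, -31, 20]', '[43, -39, 20, -31, 
[... 4726 characters left out ...]
7]', '[38, -39, 22, -41, 28]']
   0.16 ['[44, -55, 33, -29, 10]', '[42, -54, 33, -29, 12]', '[40, -52, 33, -28, 15]', '[37, -49, 32, -27, 18]', '[36, -48, 31, -27, 19]']
   0.11 ['-', '-', '-', '[32, -57, 50, -17, 4]', '[31, -56, 49, -17, 5]']
   0.066 ['-', '-', '-', '-', '-']
   0.054 ['-', '-', '-', '-', '-']
tjar -20 [[-20, 13, -46, 0, -11, 90]]
tjar -10 [[-24, 13, -39, -15, -19, 117]]
tjar 0 [[-28, 14, -34, -22, -26, 136]]
tjar 10 [[-31, 16, -30, -25, -32, 152]]
tjar 20 [[-33, 17, -27, -27, -37, 164]]
tcar 0 [[0, 6, -54, 0, -15, 90]]
tcar 10 [[-4, 7, -48, -10, -21, 113]]
tcar 20 [[-7, 8, -44, -16, -26, 131]]
tcar 30 [[-10, 9, -41, -20, -30, 146]]
real	0m6.802s
user	0m7.110s
sys	0m0.104s
```

```bash
cat >> h.py <<'E'
def at(x,y,h,th,w=-7,sp=.12,go=False):
    R=ori(th,frame(np.radians(w))); g=A+B@np.array([x,y,h-.05])
    robot.goto(tcp(g,R),R) if go else robot.servo_line(tcp(g,R),R,speed=sp)
def rep(s=""): print(s,"t",round(robot.read_t(),1),"F",np.round(robot.read_force(),1),"w",round(robot.read_grip_width(),3),"ff",round(robot.read_finger_force(),1),"p",np.round(robot.read_position(),4))
E
python3 - <<'E'
from h import *
robot.servo_line(robot.read_position()+[0,0,.08],speed=.2)
robot.move_gripper(.82)
at(-.06,-.001,.29,10,go=True); rep("above")
at(-.06,-.001,.10,14,sp=.15); at(-.06,-.001,.056,16,sp=.1); rep("in")
at(-.008,-.001,.050,16,sp=.05); rep("at jar")
for n in("scene","top"):
    p,d=robot.grab_frame(n); np.savez(f"{n}3.npz",p=p,d=d)
    c=p[100:300,110:340] if n=="top" else p[190:400,210:450]
    cv2.imwrite(f"pics/{n}3.png",cv2.resize(c,None,fx=2.4,fy=2.4,interpolation=2)[:,:,::-1])
robot.move_gripper(0.0); rep("grip")
E
```

```text
above t 13.1 F [-0.3  0.4  0.3] w 0.818 ff 0.0 p [0.5034 0.1838 0.2713]
in t 15.3 F [ 0.5 -0.2  0. ] w 0.818 ff 0.0 p [0.5058 0.1841 0.0383]
at jar t 16.5 F [-1.   0.4 -0. ] w 0.818 ff 0.0 p [0.5566 0.1778 0.0317]
grip t 17.0 F [-1.4 -1.8  2.5] w 0.655 ff 30.0 p [0.5567 0.1776 0.0318]
```

View pics/scene3.png

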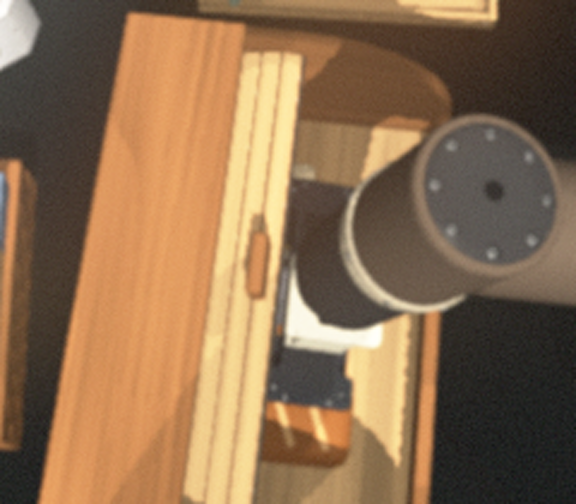

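The scene view shows the gripper in the bin between the loaf and the carton, clear of the cover edge. The grip width of 57.7 mm matches the jar's diameter.

```bash
cat >> h.py <<'E'
def tray(x,y,h,th,w,sp=.12,go=False):
    R=ori(th,frame(np.radians(w))); g=TC+T@np.array([x,y,h])
    robot.goto(tcp(g,R),R) if go else robot.servo_line(tcp(g,R),R,speed=sp)
E
python3 - <<'E'
from h import *
at(-.010,-.001,.056,16,sp=.06); at(-.068,-.001,.072,16,sp=.1); rep("fwd")
at(-.068,-.001,.27,16,sp=.2); rep("up")
tray(-.055,-.08,.20,16,-5,go=True); rep("over tray")
tray(-.055,-.08,.065,16,-5,sp=.12); tray(-.055,-.08,.048,16,-5,sp=.03); rep("down")
E
```

```text
fwd t 18.0 F [ 0.3 -1.  -3.5] w 0.652 ff 30.0 p [0.4976 0.1857 0.054 ]
up t 19.4 F [ 0.2 -0.6 -3.6] w 0.654 ff 30.0 p [0.4969 0.1847 0.2505]
over tray t 21.3 F [-0.6 -0.4 -2.2] w 0.651 ff 29.9 p [ 0.3884 -0.343   0.1818]
down t 23.3 F [-0.1 -0.5 -3.1] w 0.651 ff 29.9 p [ 0.388  -0.3434  0.0296]
```

```bash
cat >> h.py <<'E'
def down(h0,x,y,th,w,base=-3,n=8):
    for i in range(1,n+1):
        tray(x,y,h0-.001*i,th,w,sp=.02); f=robot.read_force()[2]
        if f>base+1.5: break
    print("contact h",h0-.001*i,f)
    return h0-.001*i
E
python3 - <<'E'
from h import *
h=down(.048,-.055,-.08,16,-5)
robot.move_gripper(1.0); robot.dwell(.3); rep("rel")
R=robot.read_tcp_rot(); p=robot.read_position(); robot.servo_line(p-.04*R[:,2]+[0,0,.10],speed=.15)
robot.servo_line(robot.read_position()+[0,0,.1],speed=.25); rep()
at(-.06,-.09,.29,5,w=-8,go=True); rep()
for n in("scene","top"):
    p,d=robot.grab_frame(n); np.savez(f"{n}4.npz",p=p,d=d)
cv2.imwrite("pics/top4.png",cv2.resize(np.load("top4.npz")["p"][120:310,110:490],None,fx=2,fy=2)[:,:,::-1])
E
```

```text
contact h 0.046 5.031042693844793
rel t 24.9 F [ 0.1 -0.1  0.6] w 1.001 ff 0.0 p [ 0.388  -0.3434  0.0277]
 t 26.5 F [-0.2  0.8 -1.3] w 1.001 ff 0.0 p [ 0.3765 -0.3419  0.2649]
 t 28.1 F [ 0.1 -0.1 -0.3] w 1.005 ff 0.0 p [0.4908 0.0956 0.2708]
```

View pics/top4.png

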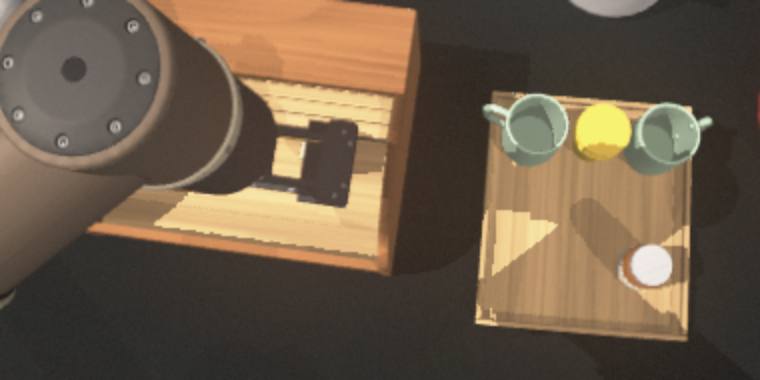

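The jar stands upright on the tray at about (435,252) in the full picture, and the mugs and cups haven't moved. Next is the carton.

```bash
python3 - <<'E'
from h import *
y=-.094
at(-.065,y,.10,9,w=-8,sp=.15); at(-.065,y,.056,10,w=-8,sp=.1); rep("in")
at(-.015,y,.048,14,w=-8,sp=.05); rep("at")
robot.move_gripper(0.0); rep("grip")
p,d=robot.grab_frame("top"); np.savez("top5.npz",p=p,d=d)
cv2.imwrite("pics/top5.png",cv2.resize(p[120:280,120:340],None,fx=2.5,fy=2.5)[:,:,::-1])
E
```

```text
in t 30.3 F [ 0.5  0.2 -0.5] w 1.002 ff 0.0 p [0.4874 0.0929 0.0378]
at t 31.4 F [ 0.3  0.1 -0.5] w 0.996 ff 0.0 p [0.538  0.0864 0.0297]
grip t 32.1 F [-3.  -2.1  3.3] w 0.603 ff 29.8 p [0.5377 0.086  0.0296]
```

```bash
python3 - <<'E'
from h import *
y=-.094
at(-.020,y,.054,14,w=-8,sp=.06); at(-.035,y,.072,14,w=-8,sp=.08); at(-.06,y,.11,14,w=-8,sp=.1); at(-.085,y,.14,14,w=-8,sp=.12); rep("fwd")
at(-.085,y,.27,14,w=-8,sp=.2); rep("up")
X=(-.068,.058)
tray(*X,.20,14,3,go=True); rep("over")
tray(*X,.055,14,3,sp=.12); b=robot.read_force()[2]
h=down(.050,*X,14,3,base=b,n=10)
robot.move_gripper(.76); robot.dwell(.3); rep("rel")
R=robot.read_tcp_rot(); p=robot.read_position(); robot.servo_line(p-.04*R[:,2]+[0,0,.08],speed=.15); robot.move_gripper(1.0)
robot.servo_line(robot.read_position()+[0,0,.12],speed=.25); rep()
R=ori(0); robot.goto(tcp(pull(97,.16)+[0,0,.09],R),R); rep("over pull")
for n in("top",):
    p,d=robot.grab_frame(n); np.savez(f"{n}6.npz",p=p,d=d)
cv2.imwrite("pics/top6.png",cv2.resize(p[120:310,110:490],None,fx=2,fy=2)[:,:,::-1])
E
```

```text
fwd t 34.0 F [-0.3 -0.1 -2.6] w 0.602 ff 29.5 p [0.4687 0.0952 0.1213]
up t 34.8 F [-0.6  0.1 -3.3] w 0.601 ff 29.5 p [0.4678 0.0944 0.2498]
over t 36.0 F [ 0.1 -0.6 -2.3] w 0.6 ff 29.6 p [ 0.3857 -0.2039  0.1814]
contact h 0.044000000000000004 -0.5971795464418125
rel t 39.9 F [-1.  -0.5  1.1] w 0.76 ff 0.0 p [ 0.3855 -0.2041  0.0256]
 t 42.1 F [ 0.6 -0.7 -0. ] w 0.997 ff 0.0 p [ 0.3757 -0.2045  0.2646]
over pull t 43.7 F [ 0.1 -0.3  0.1] w 1.002 ff 0.0 p [0.579  0.1752 0.28  ]
```

View pics/top6.png

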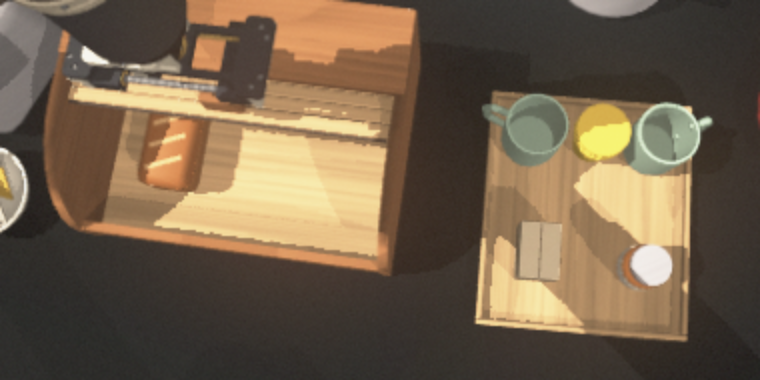

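Both items stand upright on the tray, the carton at about (380,245) and the jar at (435,252). The loaf is in place. I'll close the cover.

```bash
python3 - <<'E'
from h import *
R=ori(0); g=pull(97,.16)-.002*B[:,1]
robot.servo_line(tcp(g,R),R,speed=.12); robot.move_gripper(0.0); rep("grip")
roll(97,22,9,speed=.08)
roll(22,15.5,3,speed=.04); rep("shut")
E
```

```text
grip t 45.3 F [-0.5 -1.3  0.5] w 0.567 ff 30.0 p [0.5788 0.174  0.1899]
88.7 [-0.4 -6.9 -0.4] 30.0
80.3 [-0.9 -5.6 -2.1] 30.0
72.0 [ 0.6 -4.1 -5. ] 30.0
63.7 [ 1.6 -3.8 -6.1] 30.0
55.3 [ 1.5 -5.1 -5.2] 30.0
47.0 [ 1.1 -4.6 -3.6] 30.0
38.7 [-2.1 -3.6 -1.6] 30.0
30.3 [-2.5 -3.3 -3.1] 30.0
22.0 [ 1.5 -5.1 -4.2] 30.0
19.8 [ 0.8 -5.4 -4.3] 30.0
17.7 [ 2.5 -5.6 -4.1] 30.0
15.5 [  1.8 -12.5  16.5] 30.0
shut t 50.1 F [  1.8 -12.5  16.5] w 0.567 ff 30.0 p [0.4095 0.1967 0.0755]
```

```bash
python3 - <<'E'
from h import *
robot.move_gripper(1.0); rep("open")
robot.servo_line(robot.read_position()+[-.005,0,.16],speed=.15)
R=ori(0); robot.goto([.35,.45,.26],R); rep()
p,d=robot.grab_frame("top"); Q=(cloud("top",d)-A)@B
cv2.imwrite("pics/top7.png",p[:,:,::-1])
r=np.hypot(Q[...,0],Q[...,2]);a=np.degrees(np.arctan2(Q[...,2],-Q[...,0]))
s=(abs(Q[...,1])<.04)&(r>.15)&(r<.175)&(a>5)&(a<90)&(Q[...,2]>.01)
print("pull angle",np.percentile(a[s],[10,50,90]),s.sum(),"(was 31/33.4/34.2 at ~31.5 start)")
E
```

```text
open t 51.0 F [ 0.2 -0.5 -0.5] w 1.002 ff 0.0 p [0.4083 0.1971 0.0738]
 t 53.2 F [-0.4 -0.2  1.3] w 1.002 ff 0.0 p [0.3501 0.4489 0.2597]
pull angle [17.43099428 19.35944967 20.18943873] 165 (was 31/33.4/34.2 at ~31.5 start)
```

View pics/top7.png

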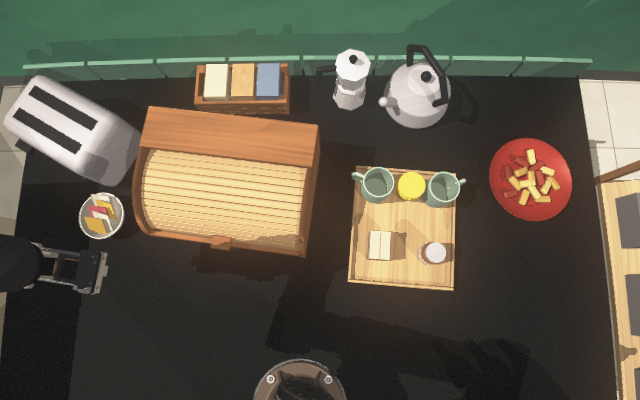

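The pull, at (220,241), is down at about 17°, so the cover is shut. The carton at (380,245) and the jar at (435,252) stand on the tray, and the arm is clear of everything.

```bash
python3 -c "
from rig import robot
print(robot.job_done())"
```

```text
the job is handed in; nothing more can be done
None
```

I handed the job in at about 53 s of the 72 s allowed: the last picture shows the jar and carton standing upright on the tray, the cover shut, and the mugs and cups unmoved; the loaf was in its place just before closing, and no verdict came back.

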